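Start the paint shaker: press its keys in order

TASK

Set the paint shaker on the shop counter going: with the fingertips, gently press down its white keys in this order, so that each stays down: first the large round key, then the square key, and last the long bar key. Do not push the small round key, which would stop it, and leave the spray can, the jars and the boxed kit standing where they are.

Things in the scene. Friction and masses are not known exactly. Their poses are not given: they have to be found in the camera images.
- shaker: Fixed grey bench paint shaker. Origin: on the counter under the centre of its key deck; y runs along the row of keys, x across it, away from the robot. Deck 130 (x) x 300 (y) mm, 50 mm high. The dark shaking head with a white tin is at the -y end: y = -210 to -360 mm, 210 mm high. The keys stand in a row at y = -105, -35, 35, 105 mm; which key is where differs from run to run.
- round_unit: Fixed black bezel, 66 x 62 x 8 mm, that carries the large round key (power). Origin: centre of its underside, on the key deck; axes as the shaker's. A push of over 25 N on it or its key is too hard.
- round_key (a joint): Travel of the large round key (power), in m: 0 is up, as at the start, 0.008 fully down on its stop. Under about 2.5 N it slides straight down, and it stays where it is left. It is switched at 0.005, and counts as up below 0.003. The cap rides on the key on a soft spring (1 mm per 1.5 N, 10 mm at most), so that the cap gives about 2 mm before the key slides and goes on giving when the key is down.
- round_top (a point): Centre of the top face of the large round key (power): a plain white cap, round, 36 mm in diameter, standing 20 mm above its bezel when up (78 mm above the counter) and 12 mm above it when down and let go. The point moves with the cap.
- square_unit: Fixed black bezel, 66 x 62 x 8 mm, that carries the square key (timer). Origin: centre of its underside, on the key deck; axes as the shaker's. A push of over 25 N on it or its key is too hard.
- square_key (a joint): Travel of the square key (timer), in m: 0 is up, as at the start, 0.008 fully down on its stop. Under about 2.5 N it slides straight down, and it stays where it is left. It is switched at 0.005, and counts as up below 0.003. The cap rides on the key on a soft spring (1 mm per 1.5 N, 10 mm at most), so that the cap gives about 2 mm before the key slides and goes on giving when the key is down.
- square_top (a point): Centre of the top face of the square key (timer): a plain white cap, square, 34 x 34 mm, standing 20 mm above its bezel when up (78 mm above the counter) and 12 mm above it when down and let go. The point moves with the cap.
- bar_unit: Fixed black bezel, 66 x 62 x 8 mm, that carries the long bar key (start). Origin: centre of its underside, on the key deck; axes as the shaker's. A push of over 25 N on it or its key is too hard.
- bar_key (a joint): Travel of the long bar key (start), in m: 0 is up, as at the start, 0.008 fully down on its stop. Under about 2.5 N it slides straight down, and it stays where it is left. It is switched at 0.005, and counts as up below 0.003. The cap rides on the key on a soft spring (1 mm per 1.5 N, 10 mm at most), so that the cap gives about 2 mm before the key slides and goes on giving when the key is down.
- bar_top (a point): Centre of the top face of the long bar key (start): a plain white cap, a bar 52 mm long (along the unit's x) and 18 mm wide, standing 20 mm above its bezel when up (78 mm above the counter) and 12 mm above it when down and let go. The point moves with the cap.
- stop_unit: Fixed black bezel, 66 x 62 x 8 mm, that carries the small round key (stop). Origin: centre of its underside, on the key deck; axes as the shaker's. A push of over 25 N on it or its key is too hard.
- stop_key (a joint): Travel of the small round key (stop), in m: 0 is up, as at the start, 0.008 fully down on its stop. Under about 2.5 N it slides straight down, and it stays where it is left. It is switched at 0.005, and counts as up below 0.003. The cap rides on the key on a soft spring (1 mm per 1.5 N, 10 mm at most), so that the cap gives about 2 mm before the key slides and goes on giving when the key is down.
- stop_top (a point): Centre of the top face of the small round key (stop): a plain white cap, round, 20 mm in diameter, standing 20 mm above its bezel when up (78 mm above the counter) and 12 mm above it when down and let go. The point moves with the cap.
- spray_can: Loose upright spray can, 66 mm in diameter, 150 mm high, 0.25 kg, on the counter by the left end of the key deck. Origin: centre of its underside. Bystander.
- jar_a: Small loose upright amber paint jar with black cap, 37 mm in diameter, 42 mm high, 50 g, on the counter between robot and key deck. Origin: centre of its underside. Bystander.
- jar_b: Small loose upright amber paint jar with black cap, 37 mm in diameter, 42 mm high, 50 g, on the counter between robot and key deck. Origin: centre of its underside. Bystander.
- kit_box: Flat boxed model kit, 122 x 192 x 40 mm, lying on the counter beyond the key deck. Origin: centre of its underside. Bystander.

How it is judged:
On the way, in this order (a step that is already met when the one before it is completed fails the run):
1. the large round key is switched by the fingers (value of joint round_key above 0.005 m and contact force between the fingers and round_unit above 0.2 N), for 0.02 s.
2. the square key is switched by the fingers (value of joint square_key above 0.005 m and contact force between the fingers and square_unit above 0.2 N), for 0.02 s.
3. the long bar key is switched by the fingers (value of joint bar_key above 0.005 m and contact force between the fingers and bar_unit above 0.2 N), for 0.02 s.
At the end, for the whole second after the job is handed in: The large round, square and bar keys are each down by at least 5 of their 8 mm, the small round key is up (less than 3 mm down), and the can, jars and box stand at rest, upright, within 15 mm of where they began (value of joint each of round_key, square_key, bar_key above 0.005 m and value of joint stop_key below 0.003 m and distance of each of spray_can, jar_a, jar_b, kit_box from where it was at the start of the episode below 0.015 m and angle between each of spray_can, jar_a, jar_b, kit_box's own z axis and vertical below 0.2 rad and linear speed of each of spray_can, jar_a, jar_b, kit_box below 0.02 m/s); the robot touches nothing.
It fails at once if the square key is pushed (over 3 mm) before the large round key is switched (value of joint square_key above 0.003 m and value of joint round_key below 0.005 m).
It fails at once if the bar key is pushed (over 3 mm) before the square key is switched (value of joint bar_key above 0.003 m and value of joint square_key below 0.005 m).
It fails at once if the small round key is pushed (over 3 mm) (value of joint stop_key above 0.003 m).
It fails at once if a key or its bezel is pushed with more than 25 N (contact force between anything else and round_unit above 25 N or contact force between anything else and square_unit above 25 N or contact force between anything else and bar_unit above 25 N or contact force between anything else and stop_unit above 25 N).
It fails at once if a can, jar or box is moved more than 15 mm, lifted or tipped (distance of any of spray_can, jar_a, jar_b, kit_box from where it was at the start of the episode above 0.015 m or angle between any of spray_can, jar_a, jar_b, kit_box's own z axis and vertical above 0.2 rad).
It also fails if it takes over 42 s, if anything falls off the work surface, if the arm or the gripper's body presses on something with over 40 N, if the wrist force passes 120 N, or if a joint passes its speed limit or range.

ROBOT

A 6-joint arm with a two-finger parallel gripper is mounted at the origin on the work surface. World frame = base frame: x ahead of the robot, y to its left, z up, the work surface at z = 0. Lengths are in m, angles in rad, forces in N, time in s.
With the tool pointing down it reaches from about 0.25 to 0.775 m from the base axis. Payload 4 kg.
Tool frame: the origin (TCP) lies midway between the tips of the shut fingers; the grasp point (between the pads) lies grip_point_offset behind it (grip_point_offset is the distance from the TCP to the grasp point, in m); z points along the fingers, y is the line along which they close (so a half turn about z gives the same grasp; the last joint's range is limited). The gripper opens to 94 mm and grips with 3 to 60 N. Pads are 16 mm wide; open, the fingers measure 119 mm over their backs; the gripper's body (75 mm by 177 mm) begins 78 mm behind the grasp point.
Start: joints at [-1.395, 0.087, 1.371, -0, 1.684, -0.103], TCP at [0.151, -0.529, 0.206] pointing down, gripper open.
Joint ranges: [-3.1, 3.1], [-0.76, 2.03], [0.27, 2.55], [-1.08, 4.22], [0.17, 2.65], [-2.57, 2.57]. Speed limits (rad/s): [2.79, 2.79, 3.14, 3.14, 3.14, 3.14].

INTERFACE

Orientations are given as [roll, pitch, yaw] about the fixed x, y, z axes, in that order (R = Rz(yaw) Ry(pitch) Rx(roll)).
In Python, from bench import * gives the robot as it stands. The module is installed in compiled form; this text tells all that it offers.
- The arm moves only by the tool apply_moves, never from a script. Its argument "commands" is a list of rows, each a list of 7 numbers: the turn, a rotation vector about the world's x, y, z in rad, then the shift along the world's x, y, z in m, then the opening in per cent of the stroke, from 0 (shut) to 100 (fully open). In form: [[ax, ay, az, x, y, z, jaw], ...]. A call has exactly 5 rows; each row is the pose to reach, as a shift and turn from the pose commanded when the call began; what a row does not reach only later rows make up. A row lasts 1/10 s, in which the tool goes at most 50 mm and 8.59 degrees, less where a joint would pass 70% of its speed; a pose out of reach is approached as far as the arm can. A call with a gripper value outside its range is refused whole. The fingers move at their own pace and stop on an object; the grip force is fixed at half the most. Time passes only in rows, so rows that repeat a pose let the fingers close, or fill a call up. It gives the time, the measured TCP pose, the force, the opening and the grip force at its end, in the units of the state.
- get_obs(): the state, without advancing time (a new reading comes with each control period).
- snapshot(name): name is "scene" or "top"; returns a dict with "pixels" (420x560x3 uint8, red, green, blue), "vertical_fov" (degrees; the focal length in pixels is half the picture's height over the tangent of half this angle, whatever the lens; pixels are square), "cx", "cy" (the principal point, pixels), "k1" (the pictures are not rectified: a ray, as slopes to the right and down, at radius r is drawn at 1 + k1 r^2 times it, then the intrinsics apply), "rvec" (rotation vector, rad) and "tvec" (3), from world to camera coordinates, as OpenCV has them. Camera axes: x right, y down, z forward; pixel columns grow to the right and rows downward; lengths in m; the calibration is good to about 2 mm. A picture is of the moment at which its call begins. There is no depth.
- close_job(): hands the job in; it is judged then, once.
Trained networks look in the newest picture that a camera, given by its name, has taken for a name from the list of things; names that differ only in an ending like _2 or _b are one class to them, and where a whole thing is asked for, a point or a joint stands for the part that bears it (a point fixed in the world has none). Each returns a list of dicts, best first, with "score" (0 to 1); they miss things now and then, are a little off and sometimes report something else, mostly with a low value. They report only what shows in the picture. A call takes as long as a camera call.
- masks_of(camera, query): "mask" (420x560 bool, what is visible of it) and "extent" ([left, top, right, bottom] in pixels, round what is visible of it).
- place_of(camera, query): "pixel" ([column, row] in pixels: a listed point, or the origin of a listed thing).
The state is a dict: "time": time; "joint_positions": joint angles; "qvel": joint speeds; "joint_torque": joint torques, N m; "tool_pos": TCP position; "ee_rot": TCP orientation; "wrist_force": force on the tool from outside, world axes, zero at the start; "wrist_torque": the same for the moment, N m; "width": finger opening in m; "finger_force": force on a finger pad.
Only numpy, scipy, OpenCV 4.12 (cv2) and the standard library are available. Lean on these libraries where they do the work, as an engineer would, in place of code of your own. Each camera call takes 0.05 s, during which the arm holds its last target. There are 200 camera calls.

## Working session

There is one attempt and no reset: what is moved stays moved. The work goes in short steps, Python scripts to look and compute and a tool call to move; the robot and the scene stay as the last step left them, time stands still between calls to the robot, and variables do not carry over. Pictures are saved under pics/ and viewed, at most 10 in all, crops included, and the job is handed in when it is done.

Besides the shell and the picture viewer there is one more tool, called by a JSON object that holds its "name" and its "arguments", one argument or row to a line. apply_moves: Moves the arm, as the interface text tells. Its arguments: {"type":"object","properties":{"commands":{"type":"array"}},"required":["commands"]}

```bash
mkdir -p pics
cat > h.py <<'E'
from bench import *
import numpy as np, cv2
def ray(s,px):
    f=210/np.tan(np.radians(s["vertical_fov"])/2)
    d=np.array([(px[0]-s["cx"])/f,(px[1]-s["cy"])/f]); u=d.copy()
    for _ in range(30): u=d/(1+s["k1"]*(u@u))
    R=cv2.Rodrigues(np.array(s["rvec"],float))[0]; t=np.array(s["tvec"],float)
    return -R.T@t, R.T@np.array([u[0],u[1],1.])
def atz(s,px,z):
    c,d=ray(s,px); return c+d*(z-c[2])/d[2]
E
python3 - <<'E'
from h import *
ss={}
for n in("scene","top"):
    s=ss[n]=snapshot(n); cv2.imwrite(f"pics/{n}0.png",s["pixels"][:,:,::-1].copy())
    print(n,ray(s,(280,210))[0])
zs=dict(round_top=.078,square_top=.078,bar_top=.078,stop_top=.078,shaker=0,round_unit=.05,square_unit=.05,bar_unit=.05,stop_unit=.05,spray_can=0,jar_a=0,kit_box=0)
for n,s in ss.items():
    for q,z in zs.items():
        print(n,q,[(round(r["score"],2),np.round(r["pixel"],1).tolist(),atz(s,r["pixel"],z)[:2].round(4).tolist()) for r in place_of(n,q)[:3]])
o=get_obs();print(o["time"],o["tool_pos"],o["ee_rot"],o["wrist_force"],o["width"])
E
```

```text
scene [0.93732675 0.51259276 0.87186012]
top [0.46953783 0.11607959 1.1845901 ]
scene round_top [(0.76, [211.9, 110.8], [0.5041, -0.175])]
scene square_top [(0.62, [251.0, 146.0], [0.508, -0.042])]
scene bar_top []
scene stop_top [(0.6, [233.4, 136.0], [0.5168, -0.0875]), (0.59, [278.8, 164.9], [0.5, 0.0334])]
scene shaker [(0.82, [243.9, 160.7], [0.5053, -0.0747])]
scene round_unit [(0.69, [209.7, 120.8], [0.5115, -0.1785])]
scene square_unit [(0.73, [255.5, 155.9], [0.5039, -0.0344]), (0.17, [312.1, 163.3], [0.4312, 0.0602])]
scene bar_unit [(0.81, [233.1, 136.6], [0.5036, -0.1078]), (0.74, [244.3, 161.5], [0.5309, -0.0388]), (0.39, [215.8, 111.9], [0.4846, -0.1907])]
scene stop_unit [(0.66, [278.0, 174.5], [0.5028, 0.0339]), (0.63, [211.2, 225.0], [0.6784, 0.0373]), (0.58, [211.4, 112.3], [0.4926, -0.1963])]
scene spray_can [(0.88, [331.2, 222.2], [0.4804, 0.168])]
scene jar_a [(0.68, [313.8, 163.1], [0.3973, 0.0348]), (0.68, [259.6, 116.5], [0.391, -0.1519]), (0.5, [252.3, 155.5], [0.482, -0.0734])]
scene kit_box [(0.92, [211.6, 225.6], [0.6629, 0.01])]
top round_top [(0.84, [426
[... 357 characters left out ...]

top square_unit [(0.81, [357.5, 238.5], [0.5002, -0.0343])]
top bar_unit [(0.9, [392.1, 236.1], [0.5038, -0.1065])]
top stop_unit [(0.96, [323.4, 238.5], [0.5015, 0.0369]), (0.29, [430.2, 234.9], [0.5049, -0.1854]), (0.15, [427.4, 230.7], [0.5137, -0.18])]
top spray_can [(0.73, [392.4, 237.0], [0.5034, -0.1169]), (0.63, [263.7, 251.4], [0.4772, 0.1648])]
top jar_a [(0.57, [407.0, 287.2], [0.3944, -0.144]), (0.53, [325.5, 288.0], [0.3955, 0.0318])]
top kit_box [(0.92, [333.3, 162.1], [0.6716, 0.0071]), (0.63, [409.9, 287.8], [0.3931, -0.1501])]
1.3 [ 0.15135484 -0.52878067  0.20549937] [ 3.14149102e+00 -5.40298120e-06  2.78811719e-01] [-0.41989759  0.0872778  -0.72269058] 0.09426498418210667
```

View pics/top0.png

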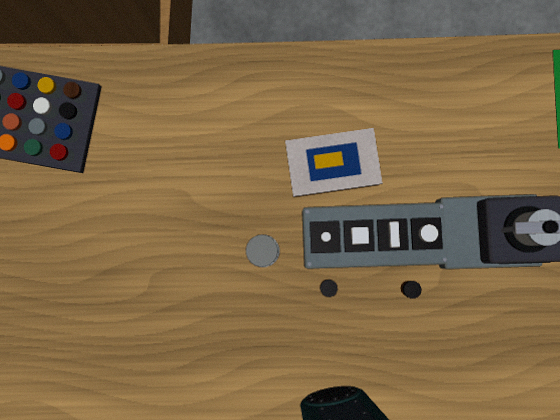

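View pics/scene0.png

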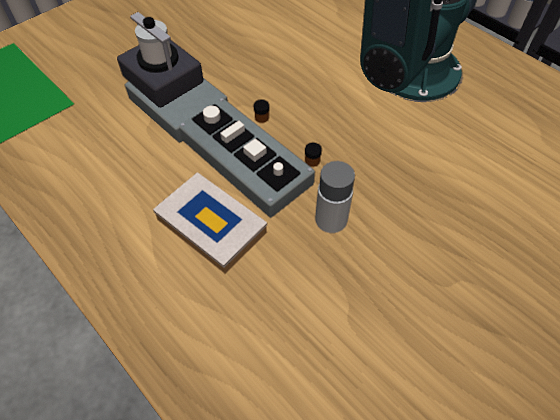

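The top view shows the keys from left to right: stop (325,237), square (360,236), bar (394,234) and large round (429,233). The jars are at (328,288) and (411,289), and the can is at (262,250). The scene view agrees. Next I'll refine the cap centres by blob.

Run:
```python
from h import *
s=snapshot("top");g=s["pixels"].min(2)
m=np.zeros_like(g);m[215:255,310:443]=(g[215:255,310:443]>185)
n,l,st,c=cv2.connectedComponentsWithStats(m)
for i in range(1,n):
    if st[i,4]>20: print(st[i],c[i].round(1),atz(s,c[i],.078).round(4))
o=get_obs();print(o["time"])
s2=snapshot("scene")
for q in("round_unit","square_unit","bar_unit"):
    print(q,[atz(s2,(r["extent"][0]/2+r["extent"][2]/2,r["extent"][1]/2+r["extent"][3]/2),.058).round(3) for r in masks_of("scene",q)[:1]])
```

```text
[390 223  10  23 174] [394.3 234.1] [ 0.5069 -0.1056  0.078 ]
[421 225  17  16 208] [429.  232.8] [ 0.5084 -0.1757  0.078 ]
[352 228  16  15 223] [359.9 235.1] [ 0.5063 -0.0357  0.078 ]
[322 233   8   8  53] [325.5 236.4] [0.5049 0.0344 0.078 ]
1.35
round_unit [array([ 0.51 , -0.174,  0.058])]
square_unit [array([ 0.505, -0.029,  0.058])]
bar_unit [array([ 0.506, -0.107,  0.058])]
```

{"name": "apply_moves", "arguments": {
  "commands": [
    [0,0,0,0,0,0.04,0],
    [0,0,0.1,0.02,0.02,0.08,0],
    [0,0,0.25,0.04,0.05,0.1,0],
    [0,0,0.4,0.07,0.08,0.11,0],
    [0,0,0.55,0.1,0.12,0.11,0]
  ]
}}

```text
time: 2.05
tool_pos: [0.2523, -0.4089, 0.3177]
ee_rot: [3.137, 0.002, 0.833]
wrist_force: [0.9, -0.9, 0.3]
width: 0.0576
finger_force: 0.0
```

{"name": "apply_moves", "arguments": {
  "commands": [
    [0,0,0.14,0.03,0.03,0,0],
    [0,0,0.28,0.06,0.06,0,0],
    [0,0,0.42,0.09,0.09,0,0],
    [0,0,0.56,0.12,0.12,0,0],
    [0,0,0.7,0.15,0.15,0,0]
  ]
}}

```text
time: 2.55
tool_pos: [0.4023, -0.2573, 0.3158]
ee_rot: [3.141, 0.001, 1.534]
wrist_force: [-0.2, -0.4, 0.1]
width: 0.0177
finger_force: 0.0
```

{"name": "apply_moves", "arguments": {
  "commands": [
    [0,0,0.05,0.03,0.03,0,0],
    [0,0,0.05,0.06,0.06,-0.02,0],
    [0,0,0.05,0.09,0.078,-0.05,0],
    [0,0,0.05,0.107,0.083,-0.09,0],
    [0,0,0.05,0.107,0.083,-0.12,0]
  ]
}}

```text
time: 3.05
tool_pos: [0.5095, -0.174, 0.1926]
ee_rot: [-3.14, -0.001, 1.582]
wrist_force: [0.1, 0.9, -0.6]
width: 0.0003
finger_force: 0.0
```

{"name": "apply_moves", "arguments": {
  "commands": [
    [0,0,0,0,0,-0.04,0],
    [0,0,0,0,0,-0.08,0],
    [0,0,0,0,0,-0.1,0],
    [0,0,0,0,0,-0.1,0],
    [0,0,0,0,0,-0.1,0]
  ]
}}

```text
time: 3.55
tool_pos: [0.5086, -0.1759, 0.0961]
ee_rot: [3.141, 0.0, 1.579]
wrist_force: [0.7, -0.4, 0.9]
width: 0.0004
finger_force: 0.0
```

Run:
```python
from h import *
s=snapshot("scene");t=snapshot("top")
a=cv2.resize(s["pixels"][70:220,120:330],None,fx=3,fy=3)[:,:400+200]
b=cv2.resize(t["pixels"][170:320,250:450],None,fx=3,fy=3)
cv2.imwrite("pics/c1.png",cv2.resize(np.hstack([a,b])[:,:,::-1],(800,300)))
o=get_obs();print(o["time"],o["tool_pos"],o["wrist_force"])
```

```text
3.65 [ 0.50972153 -0.17644304  0.09782626] [-0.85577428  0.55993038  0.50085733]
```

View pics/c1.png

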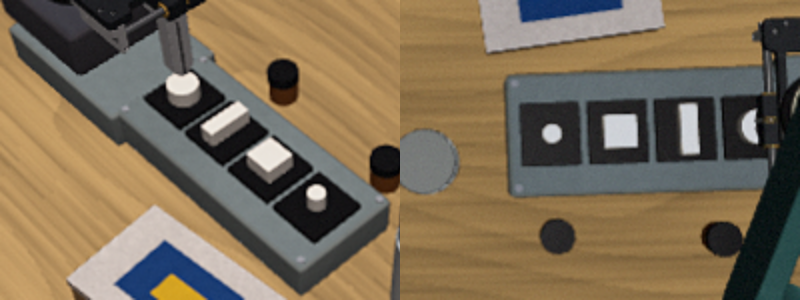

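The closed fingertips sit just over the large round cap (left panel about 180,75), clear of the can and jars. Now I'll press.

{"name": "apply_moves", "arguments": {
  "commands": [
    [0,0,0,0,0,-0.014,0],
    [0,0,0,0,0,-0.02,0],
    [0,0,0,0,0,-0.025,0],
    [0,0,0,0,0,-0.029,0],
    [0,0,0,0,0,-0.029,0]
  ]
}}

```text
time: 4.15
tool_pos: [0.5089, -0.1761, 0.067]
ee_rot: [3.14, 0.001, 1.579]
wrist_force: [-0.0, 0.5, 4.5]
width: 0.0003
finger_force: 2.4
```

{"name": "apply_moves", "arguments": {
  "commands": [
    [0,0,0,0,0,-0.002,0],
    [0,0,0,0,0,-0.002,0],
    [0,0,0,0,0,-0.002,0],
    [0,0,0,0,0,-0.002,0],
    [0,0,0,0,0,-0.002,0]
  ]
}}

```text
time: 4.65
tool_pos: [0.5088, -0.1761, 0.066]
ee_rot: [3.14, 0.001, 1.579]
wrist_force: [0.4, -0.3, 6.0]
width: 0.0003
finger_force: 3.1
```

{"name": "apply_moves", "arguments": {
  "commands": [
    [0,0,0,0,0,0.02,0],
    [0,0,0,0,0,0.06,0],
    [0,0,0,0,0.04,0.085,0],
    [0,0,0,0,0.09,0.085,0],
    [0,0,0,-0.001,0.14,0.085,0]
  ]
}}

```text
time: 5.15
tool_pos: [0.5074, -0.0348, 0.1504]
ee_rot: [3.14, -0.0, 1.577]
wrist_force: [0.0, 0.5, 0.1]
width: 0.0005
finger_force: 0.0
```

Run:
```python
from h import *
s=snapshot("scene");t=snapshot("top")
a=cv2.resize(s["pixels"][70:220,120:330],None,fx=3,fy=3)[:,:400+200]
b=cv2.resize(t["pixels"][170:320,250:450],None,fx=3,fy=3)
cv2.imwrite("pics/c2.png",cv2.resize(np.hstack([a,b])[:,:,::-1],(800,300)))
o=get_obs();print(o["time"],o["tool_pos"],o["wrist_force"])
```

```text
5.25 [ 0.50643919 -0.03038902  0.14939522] [-0.6369794  -0.74020952  0.77723776]
```

View pics/c2.png

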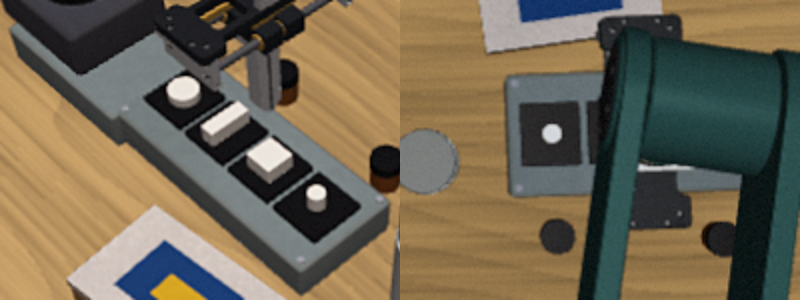

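The round cap now stands lower than the others (about 183,92), so it is down. Next is the square key.

{"name": "apply_moves", "arguments": {
  "commands": [
    [0,0,0,0,0,0,0],
    [0,0,0,0,0,-0.03,0],
    [0,0,0,0,0,-0.055,0],
    [0,0,0,0,0,-0.055,0],
    [0,0,0,0,0,-0.055,0]
  ]
}}

```text
time: 5.75
tool_pos: [0.507, -0.037, 0.0941]
ee_rot: [-3.14, -0.0, 1.577]
wrist_force: [0.9, 0.7, 0.1]
width: 0.0006
finger_force: 0.0
```

{"name": "apply_moves", "arguments": {
  "commands": [
    [0,0,0,0,0,-0.012,0],
    [0,0,0,0,0,-0.018,0],
    [0,0,0,0,0,-0.024,0],
    [0,0,0,0,0,-0.029,0],
    [0,0,0,0,0,-0.029,0]
  ]
}}

```text
time: 6.25
tool_pos: [0.5081, -0.0364, 0.0663]
ee_rot: [3.14, 0.001, 1.579]
wrist_force: [0.3, -1.4, 7.5]
width: 0.0005
finger_force: 3.0
```

{"name": "apply_moves", "arguments": {
  "commands": [
    [0,0,0,0,0,0.02,0],
    [0,0,0,0,0,0.05,0],
    [0,0,0,0,-0.03,0.06,0],
    [0,0,0,0,-0.07,0.06,0],
    [0,0,0,0,-0.07,0.06,0]
  ]
}}

```text
time: 6.75
tool_pos: [0.5074, -0.1091, 0.1258]
ee_rot: [3.141, 0.002, 1.575]
wrist_force: [-0.6, -0.1, -0.3]
width: 0.0005
finger_force: 0.0
```

{"name": "apply_moves", "arguments": {
  "commands": [
    [0,0,0,0,0,0,0],
    [0,0,0,0,0,-0.02,0],
    [0,0,0,0,0,-0.032,0],
    [0,0,0,0,0,-0.032,0],
    [0,0,0,0,0,-0.032,0]
  ]
}}

```text
time: 7.25
tool_pos: [0.507, -0.1049, 0.093]
ee_rot: [-3.14, -0.001, 1.58]
wrist_force: [-0.1, -0.5, 0.4]
width: 0.0001
finger_force: 0.0
```

Run:
```python
from h import *
s=snapshot("scene")
cv2.imwrite("pics/c3.png",cv2.resize(s["pixels"][70:220,120:320],None,fx=4,fy=4)[:,:,::-1])
o=get_obs();print(o["time"],o["tool_pos"],o["wrist_force"])
```

```text
7.3 [ 0.50754421 -0.1052558   0.09373968] [-0.4445314   0.32669093  0.17972221]
```

View pics/c3.png

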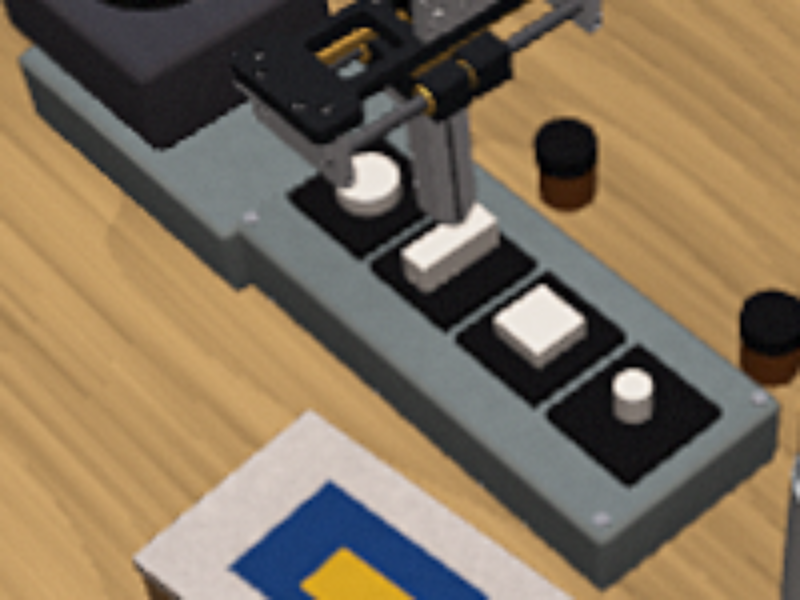

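The round (370,180) and square (540,320) caps are down, the stop key (633,395) is up, and the fingertips are over the bar (450,220). I'll press the bar and then retreat.

{"name": "apply_moves", "arguments": {
  "commands": [
    [0,0,0,0,0,-0.012,0],
    [0,0,0,0,0,-0.018,0],
    [0,0,0,0,0,-0.024,0],
    [0,0,0,0,0,-0.028,0],
    [0,0,0,0,0,-0.028,0]
  ]
}}

```text
time: 7.8
tool_pos: [0.5078, -0.1057, 0.0661]
ee_rot: [3.141, -0.0, 1.579]
wrist_force: [-0.4, 0.5, 6.2]
width: 0.0002
finger_force: 3.1
```

{"name": "apply_moves", "arguments": {
  "commands": [
    [0,0,0,0,0,0,0],
    [0,0,0,0,0,0.03,0],
    [0,0,0,0,0,0.08,0],
    [0,0,0,0,0,0.13,0],
    [0,0,0,0,0,0.18,0]
  ]
}}

```text
time: 8.3
tool_pos: [0.5066, -0.1057, 0.2465]
ee_rot: [-3.14, -0.0, 1.579]
wrist_force: [0.7, -0.3, -0.2]
width: 0.0002
finger_force: 0.0
```

{"name": "apply_moves", "arguments": {
  "commands": [
    [0,0,0,-0.03,0,0.03,0],
    [0,0,0,-0.07,0,0.06,0],
    [0,0,0,-0.11,0,0.06,0],
    [0,0,0,-0.15,0,0.06,0],
    [0,0,0,-0.15,0,0.06,0]
  ]
}}

```text
time: 8.8
tool_pos: [0.3544, -0.1056, 0.3066]
ee_rot: [3.14, 0.002, 1.577]
wrist_force: [-0.6, -0.3, 0.3]
width: 0.0002
finger_force: 0.0
```

Run:
```python
from h import *
s=snapshot("scene")
cv2.imwrite("pics/c4.png",cv2.resize(s["pixels"][70:270,120:380],None,fx=3,fy=3)[:,:,::-1])
o=get_obs();print(o["time"],o["tool_pos"],o["wrist_force"])
```

```text
8.85 [ 0.35620567 -0.10583655  0.30603762] [ 0.12108127 -0.14081173 -0.61416699]
```

View pics/c4.png

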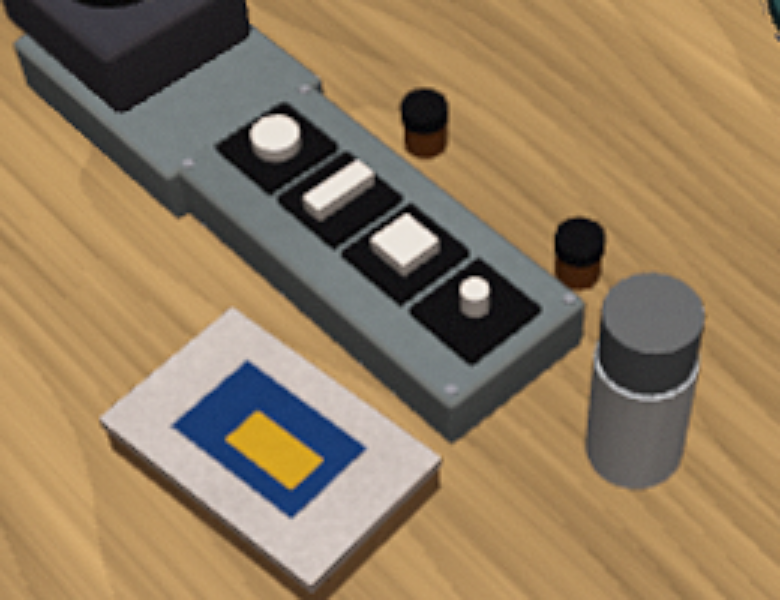

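The three keys at (275,135), (340,190) and (405,243) are down. The stop key (475,295) is up, and the can, jars and box are where they were.

```bash
python3 -c "
from bench import *
print(close_job())"
```

```text
the job is handed in; nothing more can be done
None
```

I pressed the large round, square and bar keys in that order and all three stayed down; the stop key, can, jars and box were left untouched, and the job is handed in (no verdict was returned).

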